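# Load the levelling press and hold the specimen clamped

## Task

Pick up the long tray by its upright fin, with the mounted specimen riding in its collar, and slide it nose first into the slotted bed of the green hand press until it is fully home against the end stop; then let go of the tray. After that press the press's lever down from above until the plunger clamps the specimen, and finish while still holding the lever down with a steady push of about 10 N - do not let go of it. Leave the loupe, the petri dish and the round reference block where they are.

Things in the scene. Friction and masses are not known exactly. Their poses are not given: they have to be found in the camera images.
- levelling_press: Green hand press, fixed, 250 mm tall; origin on the table. x points from the lever end (front) back to the column, y to its left, z up. Base x -19..111, y -45..45 mm; column x 81..105 mm. Plunger axis at x = 26, y = 0; its sprung rubber foot, 26 mm wide, hangs 76 mm above the table when up. The lever lies at y = -31 mm, 160 mm and more above the table; the tray's bed opens to -y, below it.
- slide_bed: Aluminium bed bolted on the press, axes as the press's; origin on the plunger axis at table level. Floor 40 mm up, 55 mm wide (x) between 12 mm high cheeks, from the end stop (y = +24 mm) to y = -97. Lips overhang the cheeks by 4 mm, underside 12 mm above the floor, from the stop to y = -30, curling up to y = -44: the tray enters from -y. From y = -55 to -95 side walls flare to 76 mm.
- clamp_point (a point): Point on the plunger axis, 57 mm above the table: the specimen's middle (half-way up) when the tray is fully home; axes as the press's. Home: tray_nest at this point, tray's x axis along the press's +y, tray's underside on the bed's floor.
- lever_handle (a point): Centre of the ball-like grip on the lever's end, 31 x 20 x 23 mm, its top 11 mm above this point; moves with the lever. Lever up: at x = -95, y = -31, z = 229 mm in the press's frame. It swings down in the press's x-z plane about lever_hinge, at a radius of 147 mm.
- lever_hinge (a point): Point of the lever's hinge axis in the plane of the grip (press frame x = 41, y = -31, z = 172 mm); the hinge axis runs along the press's y.
- levelling_press_lever (a joint): Lever angle, rad: 0 = up (rest), up to 0.96 as the grip is pushed down. A return spring lifts it: at the grip about 1 to 2 N to start, 2 to 3 N at 0.3. The plunger sinks 36.4 mm per rad; its foot meets a specimen that is home at about 0.28 rad. From there the foot yields (7 N per mm) and the push at the grip rises by about 0.65 N per 0.01 rad: 10 N near 0.39 rad; each newton gives about 4 N on the specimen.
- tray_grip (a point): Centre of the tray's upright black fin handle: 14 mm thick (tray's y), 40 mm long (tray's x), 52 mm tall, its top 26 mm above this point; this point is 34 mm above the tray's underside. The tray's x axis points to its nose. The fin is 135 mm behind tray_nest (along x). The fingers straddle the fin over the plate, whose top lies 26 mm below this point.
- tray_nest (a point): Point on the axis of the tray's round collar (inside diameter 32.6 mm, 7 mm high), 17 mm above the tray's underside: the middle of a specimen standing there. The tray is an aluminium plate 180 mm long, 52 mm wide, 8 mm thick, of 0.2 kg; its bevelled nose is 24 mm ahead of this point, its tail end 156 mm behind. It starts flat on the table.
- tray: The tray itself: origin at the centre of its plate's underside, x to the nose, z up. tray_grip lies at x = -69, tray_nest at x = +66 mm.
- specimen: Round mounted specimen, dark, 30 mm diameter, 18 mm tall, standing loose in the tray's collar; origin at the centre of its underside.
- loupe: Bystander: black loupe, 36 mm diameter, 36 mm tall; origin under its centre.
- petri_dish: Bystander: clear dish, 61 mm diameter, 13 mm tall; origin under its centre.
- ref_block: Bystander: round steel reference block, 52 mm diameter, 12 mm tall; origin under its centre.
There are look-alikes about, which are no part of the job. Leave any pink look-alike of the specimen alone.

How it is judged:
On the way:
1. the tray is fully home in the bed with the specimen in its collar, the lever still up (y of tray_nest in the frame of clamp_point between -0.005 and 0.005 m and x of tray_nest in the frame of clamp_point between -0.005 and 0.005 m and z of tray_nest in the frame of clamp_point between -0.004 and 0.004 m and horizontal distance between specimen and tray_nest below 0.004 m and angle between specimen's own z axis and vertical below 0.1 rad and value of joint levelling_press_lever below 0.1 rad), for 0.2 s.
At the end, for the whole second after the job is handed in: The tray is home (its nest within 5 mm of the clamp point along and across the bed, 4 mm in height), the specimen upright in the collar, the plunger pressing on the specimen with 4 to 70 N, the fingers holding the lever down (0.28 to 0.52 rad, still) with 5.5 to 16 N and not touching the tray (y of tray_nest in the frame of clamp_point between -0.005 and 0.005 m and x of tray_nest in the frame of clamp_point between -0.005 and 0.005 m and z of tray_nest in the frame of clamp_point between -0.004 and 0.004 m and horizontal distance between specimen and tray_nest below 0.004 m and angle between specimen's own z axis and vertical below 0.1 rad and value of joint levelling_press_lever between 0.28 and 0.52 rad and velocity of joint levelling_press_lever between -0.1 and 0.1 rad/s and contact force between specimen and levelling_press between 4 and 70 N and contact force between the fingers and levelling_press between 5.5 and 16 N and contact force between the fingers and tray below 0.5 N); the arm keeps its last pose, push and grip.
It fails at once if the loupe is moved more than 30 mm (distance of loupe from where it was at the start of the episode above 0.03 m).
It fails at once if the petri dish is moved more than 30 mm (distance of petri_dish from where it was at the start of the episode above 0.03 m).
It fails at once if the reference block is moved more than 30 mm (distance of ref_block from where it was at the start of the episode above 0.03 m).
It also fails if it takes over 62 s, if anything falls off the work surface, if the arm or the gripper's body presses on something with over 40 N, if the wrist force passes 120 N, or if a joint passes its speed limit or range.

## Robot

A 7-joint arm with a two-finger parallel gripper is mounted at the origin on a cart in front of the work surface, level with it; the furniture and walls round the work are solid. World frame = base frame: x ahead of the robot, y to its left, z up, the work surface at z = 0. Lengths are in m, angles in rad, forces in N, time in s.
With the tool pointing down it reaches from about 0.4 to 0.85 m from the base axis. Payload 10.4 kg.
Tool frame: the origin (TCP) lies at the very end of the fingers, on their centre line; the grasp point (between the pads) lies 19 mm behind it; z points along the fingers, y is the line along which they close (so a half turn about z gives the same grasp; the last joint's range is limited). The gripper opens to 87 mm and grips with 3 to 60 N. Pads are 19 mm wide; open, the fingers measure 117 mm over their backs; the gripper's body (75 mm by 190 mm) begins 51 mm behind the grasp point.
Start: joints at [1.28, 0.332, -0.065, 1.46, 0.022, 1.35, -0.088], TCP at [0.165, -0.603, 0.223] pointing down, gripper open.
Joint ranges: [-2.6, 2.6], [-0.5, 2.12], [-1.47, 1.34], [0.16, 2.42], [-1.27, 4.41], [0.06, 2.06], [-2.6, 2.6]. Speed limits (rad/s): [2.22, 2.22, 2.79, 2.79, 3.14, 3.14, 3.14].

## Interface

Orientations are given as a unit quaternion [x, y, z, w].
In Python, from bench import * gives the robot as it stands.
- The arm moves only by the tool step_arm, never from a script. Its arguments are lists of equal length, an entry for each row: "delta_pos": the shift along the world's x, y, z in units of 25 mm (1.0 is 25 mm), a list of three; "turn": the turn about the world's z in units of 0.12 rad (1.0 is 0.12 rad). In form: {"delta_pos": [[tx, ty, tz], ...], "turn": [turn, ...]}. A call has 1 to 12 rows; each row shifts and turns the commanded pose from where the row before left it; what a row does not reach is not made up. A row lasts 1/10 s, in which the tool goes at most 50 mm and 8.59 degrees, less where a joint would pass 70% of its speed; a pose out of reach is approached as far as the arm can. A call with a number of a shift or a turn outside -1 to 1 is refused whole. A call with a gripper value outside its range is refused whole. "grip" is the closure, from 0 (fully open) to 1 (shut), set as the call begins (left out, the last holds). The fingers move at their own pace and stop on an object; "newtons" is the grip in N (left out, the last holds). Time passes only in rows, so rows that do not move let the fingers close. It gives the time, the measured TCP pose, the force, the opening and the grip force at its end, in the units of the state.
- read_state(): the state, without advancing time (a new reading comes with each control period).
- camera(name): name is "scene" or "side" or "wrist"; returns a dict with "image" (480x640x3 uint8, red, green, blue), "z_map" (480x640 float32, m along the optical axis (not along the pixel's ray), 0 where there is no reading), "mtx" (3x3 intrinsics, pixels), "dist" ([k1, k2, p1, p2, k3] as OpenCV has them; the pictures are not rectified), "view" (4x4, takes a point from world to camera coordinates). Camera axes: x right, y up, looking along -z (the intrinsics and any distortion apply to the point x, -y, -z); pixel columns grow to the right and rows downward; lengths in m; the calibration is good to about 2 mm. A picture is of the moment at which its call begins.
- close_job(): hands the job in; it is judged then, once.
The state is a dict: "time": time; "joint_positions": joint angles; "joint_vel": joint speeds; "joint_torque": joint torques, N m; "ee_pos": TCP position; "eef_rot": TCP orientation; "ft_force": force on the tool from outside, world axes, zero at the start; "torque": the same for the moment, N m; "width": finger opening in m; "grip_force": force on a finger pad.
Only numpy, scipy, OpenCV 4.12 (cv2) and the standard library are available. Lean on these libraries where they do the work, as an engineer would, in place of code of your own. Each camera call takes 0.05 s, during which the arm holds its last target. There are 200 camera calls.

## Working session

There is one attempt and no reset: what is moved stays moved. The work goes in short steps, Python scripts to look and compute and a tool call to move; the robot and the scene stay as the last step left them, time stands still between calls to the robot, and variables do not carry over. Pictures are saved under pics/ and viewed, at most 10 in all, crops included, and the job is handed in when it is done.

Besides the shell and the picture viewer there is one more tool, called after "Request:" as a command line: name --pt "numbers of a row" for each row, then --argument value for the rest. step_arm: Moves the arm, as the interface text tells. Shifts and turns lie within -1 to 1; 1 stands for 25 mm of shift or 0.12 rad of turn. Its arguments: {"type":"object","properties":{"delta_pos":{"type":"array"},"turn":{"type":"array"},"grip":{"type":"number"},"newtons":{"type":"number"}},"required":["delta_pos","turn"]}

```bash
ls; mkdir -p pics
python3 - <<'E'
from bench import *
import cv2,numpy as np
s=read_state();print(s)
for n in("scene","side"):
    c=camera(n);cv2.imwrite(f"pics/{n}0.png",c["image"][:,:,::-1]);np.savez(f"{n}0.npz",**c);print(c["mtx"],c["dist"],c["view"])
E
```

```text
pics
{'time': 0.0, 'joint_positions': array([ 1.2804309 ,  0.33288185, -0.0647035 ,  1.46089793,  0.02158619,
        1.34991297, -0.08848244]), 'joint_vel': array([-0.00144342, -0.00157188,  0.00234585, -0.00112962, -0.0020436 ,
        0.00025729, -0.00091626]), 'joint_torque': array([ 1.68917777e-04, -6.23257041e+01,  2.45511759e-02, -3.89906931e+01,
       -6.14325539e-02,  3.95528111e-02,  1.40773996e-04]), 'ee_pos': array([ 0.16526331, -0.60236679,  0.22176843]), 'eef_rot': array([ 9.91048314e-01,  1.33501859e-01, -1.18238416e-04, -6.92606404e-04]), 'ft_force': array([-0.34068652,  0.15124349,  0.932552  ]), 'torque': array([ 0.02359579, -0.04868164,  0.0153372 ]), 'grip_force': 0.0, 'width': 0.08687875883604237}
[[483.4934367    0.         319.67251348]
 [  0.         483.4934367  234.6400009 ]
 [  0.           0.           1.        ]] [-0.13238014  0.          0.          0.          0.        ] [[-0.82391219 -0.56611481 -0.02612905  0.41922609]
 [ 0.24884684 -0.40282014  0.88080144 -0.27937738]
 [-0.50916005  0.71920091  0.47276431 -0.71503751]
 [ 0.          0.          0.          1.        ]]
[[508.84000794   0.         320.06657871]
 [  0.         508.84000794 238.13484658]
 [  0.           0.           1.        ]] [-0.07992935  0.          0.          0.          0.        ] [[ 0.95630316 -0.29234377  0.00440242 -0.50563416]
 [ 0.13339219  0.44964716  0.88318965 -0.19891193]
 [-0.26017452 -0.84400981  0.46899538 -0.90746413]
 [ 0.          0.          0.          1.        ]]
```

View pics/scene0.png

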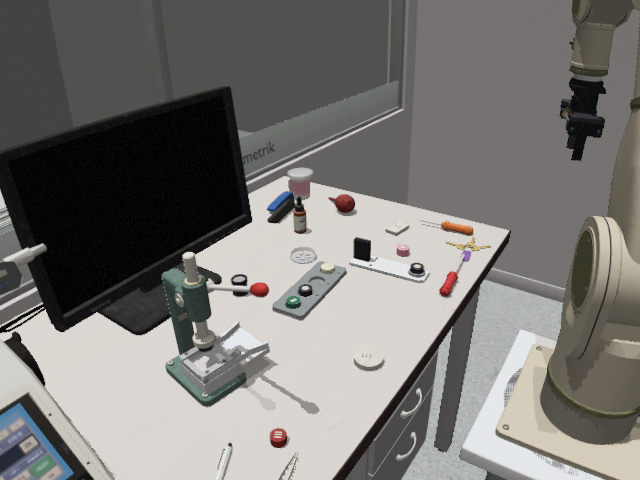

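View pics/side0.png

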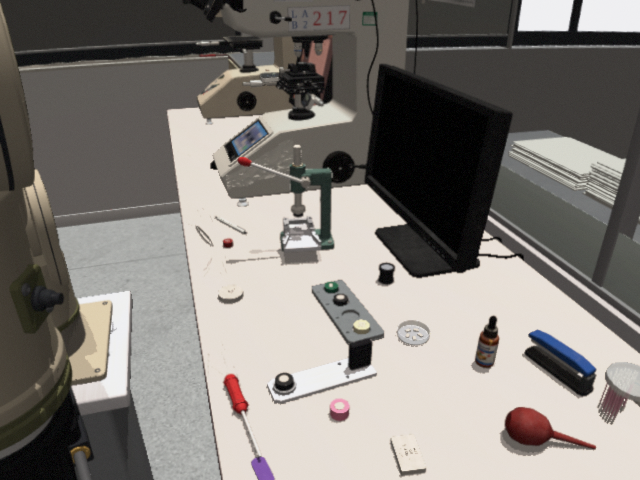

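The tray is the white plate at scene (388,267), with its black fin at (362,250) and the dark specimen at (417,269).

Look-alikes:
- grey holder (310,288), with a dark disc at (305,290)
- pink disc (403,250)
- loupe (239,284)

The press is at (205,340), with its red grip at (259,289). Next I'll check this choice in a close crop and measure it.

```bash
cat > h.py <<'E'
import cv2,numpy as np
def ray(c,px):
    u=cv2.undistortPoints(np.array(px,float).reshape(-1,1,2),c["mtx"],c["dist"]).reshape(-1,2)
    d=np.c_[u[:,0],-u[:,1],-np.ones(len(u))];R=c["view"][:3,:3];t=c["view"][:3,3]
    return -R.T@t, d@R      # origin, dirs with unit optical depth
def plane(c,px,z):
    o,d=ray(c,px);return o+d*((z-o[2])/d[:,2])[:,None]
def cloud(c):
    v,u=np.mgrid[0:480,0:640];o,d=ray(c,np.c_[u.ravel(),v.ravel()])
    P=o+d*c["z_map"].reshape(-1,1);P[c["z_map"].ravel()==0]=np.nan
    return P.reshape(480,640,3)
def proj(c,P):
    P=np.atleast_2d(P)@c["view"][:3,:3].T+c["view"][:3,3]
    return cv2.projectPoints(P*[1,-1,-1],np.zeros(3),np.zeros(3),c["mtx"],c["dist"])[0].reshape(-1,2)
E
python3 - <<'E'
from h import *
im=[]
for n,pts in(("scene",dict(fin=(362,250),spec=(417,268),grip=(259,289),plungtop=(190,258),loupe=(239,279),dish=(303,256),ref=(369,358),holder=(310,288))),("side",dict(fin=(360,354),spec=(285,380),grip=(245,161),plungtop=(297,150),loupe=(386,270),dish=(414,333),ref=(231,292)))):
    c=dict(np.load(n+"0.npz"));W=cloud(c);I=c["image"].astype(int)
    for k,(u,v) in pts.items(): print(n,k,W[v,u].round(3))
    dark=I.max(2)<60
    cu,cv_=pts["fin"];v,u=np.mgrid[0:480,0:640]
    near=(abs(u-cu)<25)&(abs(v-cv_)<25)&dark&(W[...,2]>.015)&(W[...,2]<.075)
    P=W[near];print(n,"fin pts",len(P),P.min(0).round(3),P.max(0).round(3))
    T=P[P[:,2]>.05];print(" top mean",T.mean(0).round(3),len(T))
    cu,cv_=pts["spec"];near=(abs(u-cu)<20)&(abs(v-cv_)<20)&(W[...,2]>.022)&(W[...,2]<.032)
    print(" spec top",W[near].mean(0).round(4),near.sum())
    # tray plate: pts at z 4..12mm near the tray
    cen=W[pts["spec"][1],pts["spec"][0]][:2]
    pl=(W[...,2]>.005)&(W[...,2]<.012)&(np.linalg.norm(W[...,:2]-cen,axis=2)<.19)&(I.min(2)>110)
    q=np.zeros((480,640),np.uint8);q[pl]=255;k,l,st,ce=cv2.connectedComponentsWithStats(q);b=1+np.argmax(st[1:,4])
    r=cv2.minAreaRect(W[l==b][:,:2].astype(np.float32)*1000);print(" plate",r)
    G=(I[...,1]>I[...,0]+12)&(I[...,1]>I[...,2])&(W[...,0]==W[...,0])&(np.linalg.norm(W[...,:2]-W[pts["plungtop"][1],pts["plungtop"][0]][:2],axis=2)<.2)
    P=W[G];print(" green",len(P),P.min(0),P.max(0))
    for lo,hi in((.01,.03),(.05,.26)):
        Q=P[(P[:,2]>lo)&(P[:,2]<hi)]; print("  ",lo,len(Q),cv2.minAreaRect(Q[:,:2].astype(np.float32)*1000))
    a=(320,200,470,310) if n=="scene" else (240,320,400,440)
    im.append(cv2.resize(c["image"][a[1]:a[3],a[0]:a[2],::-1],(400,300)))
    a=(150,240,290,410) if n=="scene" else (220,130,360,270)
    im.append(cv2.resize(c["image"][a[1]:a[3],a[0]:a[2],::-1],(400,300)))
cv2.imwrite("pics/crop0.png",np.vstack([np.hstack(im[:2]),np.hstack(im[2:])]))
E
```

```text
scene fin [ 0.528 -0.202  0.036]
scene spec [ 0.394 -0.211  0.026]
scene grip [0.42  0.259 0.236]
scene plungtop [0.543 0.266 0.247]
scene loupe [0.688 0.04  0.034]
scene dish [ 0.662 -0.152  0.002]
scene ref [0.35  0.078 0.011]
scene holder [ 0.553 -0.029  0.021]
scene fin pts 274 [ 0.512 -0.211  0.015] [ 0.548 -0.198  0.061]
 top mean [ 0.53  -0.204  0.056] 75
 spec top [ 0.3978 -0.2195  0.0248] 84
 plate ((464.3173828125, -214.58518981933594), (180.2273712158203, 56.36140060424805), 4.155603885650635)
 green 1511 [0.50228006 0.22865545 0.00254313] [0.63772291 0.3124864  0.20473332]
   0.01 668 ((569.8968505859375, 263.27728271484375), (85.40166473388672, 129.15371704101562), 82.18495178222656)
   0.05 764 ((580.3865356445312, 258.6346435546875), (36.33491134643555, 96.32294464111328), 81.28050231933594)
side fin [ 0.531 -0.219  0.039]
side spec [ 0.4   -0.228  0.024]
side grip [0.428 0.238 0.231]
side plungtop [0.549 0.25  0.241]
side loupe [0.684 0.025 0.032]
side dish [ 0.668 -0.151 -0.001]
side ref [0.356 0.068 0.01 ]
side fin pts 511 [ 0.512 -0.222  0.015] [ 0.551 -0.207  0.061]
 top mean [ 0.532 -0.216  0.056] 166
 spec top [ 0.3991 -0.2255  0.0238] 201
 plate ((464.26483154296875, -219.32757568359375), (179.12014770507812, 54.42136764526367), 5.633844375610352)
 green 256 [ 0.51507392  0.06532612 -0.00174467] [0.63080607 0.29669554 0.20261899]
   0.01 79 ((586.6343383789062, 266.3511962890625), (69.1826400756836, 138.93057250976562), 44.78395462036133)
   0.05 158 ((582.1576538085938, 250.62156677246094), (30.78654670715332, 95.80133056640625), 84.62152862548828)
```

View pics/crop0.png

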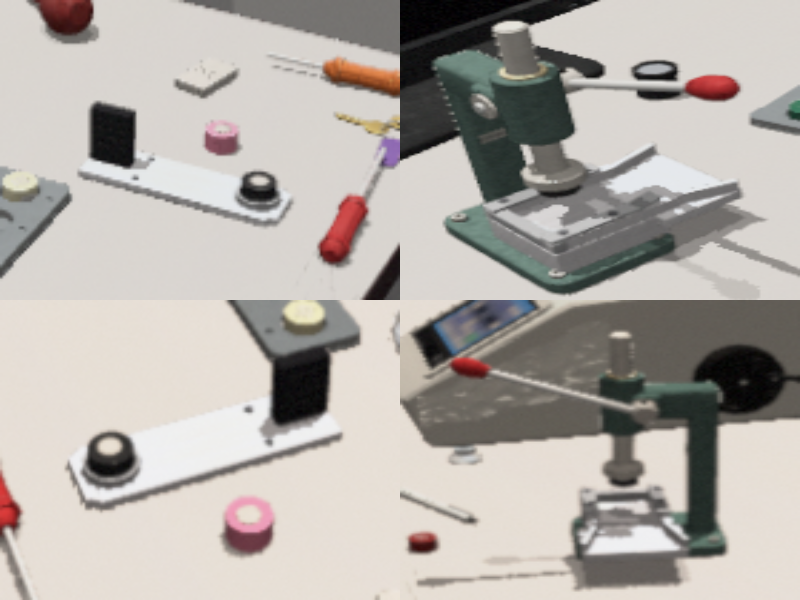

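The crop confirms it: the tray with the dark specimen in its collar, nose pointing to the robot, and the pink one standing apart. The fin is at about (0.531,-0.210), with the tray yaw about 185°. The press yaw is about -8°. I'll hover over the tray with the tool turned +170°.

Request:
step_arm --pt "0.54 0.65 0.1" --pt "0.54 0.65 0.1" --pt "0.54 0.65 0.1" --pt "0.54 0.65 0.1" --pt "0.54 0.65 0.1" --pt "0.54 0.65 0.1" --pt "0.54 0.65 0.1" --pt "0.54 0.65 0.1" --pt "0.54 0.65 0.1" --pt "0.54 0.65 0.1" --pt "0.54 0.65 0.1" --pt "0.54 0.65 0.1" --turn '[1,1,1,1,1,1,1,1,1,1,1,1]' --grip 0 --newtons 60

```text
time: 1.3
ee_pos: [0.3277, -0.4069, 0.2524]
eef_rot: [0.655, 0.755, 0.0, -0.0]
ft_force: [-0.1, -0.8, 0.4]
width: 0.087
grip_force: 0.0
```

Request:
step_arm --pt "0.54 0.65 0.1" --pt "0.54 0.65 0.1" --pt "0.54 0.65 0.1" --pt "0.54 0.65 0.1" --pt "0.54 0.65 0.1" --pt "0.54 0.65 0.1" --pt "0.54 0.65 0.1" --pt "0.54 0.65 0.1" --pt "0.54 0.65 0.1" --pt "0.54 0.65 0.1" --pt "0.54 0.65 0.1" --pt "0.54 0.65 0.1" --turn '[1,1,1,1,1,1,1,1,1,1,1,1]'

```text
time: 2.5
ee_pos: [0.4897, -0.212, 0.2824]
eef_rot: [-0.006, 1.0, 0.0, -0.0]
ft_force: [0.7, -0.2, -0.0]
width: 0.0871
grip_force: 0.0
```

Run:
```python
from bench import *
from h import *
s=read_state();print(s["time"],s["ee_pos"],s["eef_rot"],s["joint_positions"])
c=camera("wrist");np.savez("w1.npz",**c);cv2.imwrite("pics/w1.png",c["image"][:,:,::-1])
print(-c["view"][:3,:3].T@c["view"][:3,3],c["view"][:3,:3].round(2))
for n,p in dict(fin=(.531,-.2105,.06),spec=(.3985,-.2225,.026),tcp=s["ee_pos"]).items(): print(n,proj(c,p))
```

```text
2.5 [ 0.48967629 -0.21202242  0.28239566] [-5.52828948e-03  9.99984673e-01  1.21397648e-04 -2.78445163e-04] [ 0.9121236   0.15645946 -0.65449245  1.579556    0.09575066  1.43873761
  1.8327069 ]
[ 0.41373706 -0.21244946  0.44534575] [[-0.01  1.    0.  ]
 [-0.96 -0.01 -0.27]
 [-0.27 -0.    0.96]]
fin [[319.68312647 246.01170413]]
spec [[310.80399239 132.21500988]]
tcp [[318.42052298 293.24284278]]
```

View pics/w1.png

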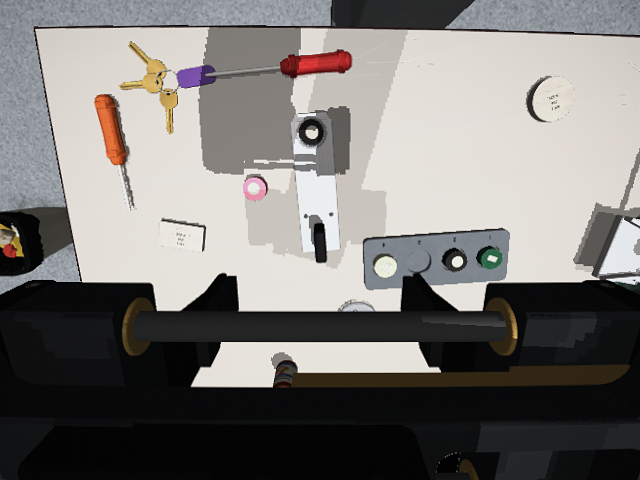

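The wrist view shows the fin top at about (320,243) and the specimen in the collar at (312,132), both close to my predictions. I'll refine both from this frame, and measure the press too.

Run:
```python
from h import *
c=dict(np.load("w1.npz"));W=cloud(c);I=c["image"].astype(int);v,u=np.mgrid[0:480,0:640]
m=(abs(u-320)<20)&(abs(v-243)<28)&(W[...,2]>.054)&(W[...,2]<.066)
print("fin top",m.sum(),cv2.minAreaRect(W[m][:,:2].astype(np.float32)*1000))
m=(abs(u-312)<25)&(abs(v-132)<25)&(W[...,2]>.020)&(W[...,2]<.032)
print("spec",m.sum(),cv2.minEnclosingCircle(W[m][:,:2].astype(np.float32)*1000))
m=(abs(u-317)<45)&(abs(v-190)<90)&(W[...,2]>.004)&(W[...,2]<.0125)
print("plate",m.sum(),cv2.minAreaRect(W[m][:,:2].astype(np.float32)*1000))
# press: bed features by height slices in fixed views, grip by red
for n in("scene","side"):
    c=dict(np.load(n+"0.npz"));W=cloud(c);I=c["image"].astype(int)
    near=(abs(W[...,0]-.52)<.2)&(abs(W[...,1]-.22)<.2)
    red=near&(I[...,0]>2*I[...,1])&(I[...,0]>80)&(W[...,2]>.15);print(n,"grip",W[red].mean(0),W[red].min(0),W[red].max(0))
    gr=near&(abs(I[...,1]-I[...,0])<25)
    for lo,hi in((.037,.043),(.045,.058),(.215,.255)):
        k=gr&(W[...,2]>lo)&(W[...,2]<hi)&((W[...,0]>.47) )&(W[...,0]<.64);q=np.uint8(k)*255
        _,l,st,_=cv2.connectedComponentsWithStats(q);b=1+np.argmax(st[1:,4]);print(lo,st[b,4],cv2.minAreaRect(W[l==b][:,:2].astype(np.float32)*1000))
```

```text
fin top 362 ((533.014404296875, -209.94932556152344), (40.118011474609375, 13.936034202575684), 5.092298984527588)
spec 510 ((398.6549987792969, -221.91183471679688), 14.979300498962402)
plate 4434 ((474.1504821777344, -202.25634765625), (97.28072357177734, 200.48361206054688), 88.6937026977539)
scene grip [0.42211958 0.25701193 0.23434851] [0.41141677 0.24667342 0.22534298] [0.43861849 0.26296953 0.24145443]
0.037 1130 ((550.5709838867188, 221.9924774169922), (116.016845703125, 65.25222778320312), 81.41104125976562)
0.045 889 ((543.2130126953125, 232.84274291992188), (134.96066284179688, 75.87520599365234), 77.02215576171875)
0.215 294 ((549.0910034179688, 263.6985168457031), (17.681373596191406, 16.771747589111328), 82.39745330810547)
side grip [0.42675863 0.24266187 0.23159624] [0.41434577 0.2347559  0.22488169] [0.4407816  0.25226935 0.23772316]
0.037 390 ((543.11181640625, 224.41156005859375), (128.77330017089844, 85.45447540283203), 84.1904067993164)
0.045 276 ((549.3392333984375, 227.2252655029297), (133.3524932861328, 85.32867431640625), 78.9438705444336)
0.215 120 ((551.6448974609375, 255.32373046875), (17.94600486755371, 16.427461624145508), 58.601341247558594)
```

Request:
step_arm --pt "0.43 0.02 -0.9" --pt "0.43 0.02 -1" --pt "0.43 0.02 -1" --pt "0.44 0.02 -1" --pt "0 0 -1" --pt "0 0 -1" --pt "0 0 -1" --pt "0 0 -1" --pt "0 0 -1" --pt "0 0 -1" --pt "0 0 -0.75" --pt "0 0 0" --turn '[0.17,0.17,0.17,0.17,0,0,0,0,0,0,0,0]'

```text
time: 3.75
ee_pos: [0.5305, -0.2102, 0.0136]
eef_rot: [-0.044, 0.999, 0.001, -0.002]
ft_force: [-0.0, -0.3, 0.4]
width: 0.0869
grip_force: 0.0
```

Request:
step_arm --pt "0 0 0" --pt "0 0 0" --pt "0 0 0" --pt "0 0 0" --pt "0 0 0" --pt "0 0 0" --pt "0 0 0" --pt "0 0 0" --turn '[0,0,0,0,0,0,0,0]' --grip 1 --newtons 60

```text
time: 4.55
ee_pos: [0.5326, -0.2107, 0.0163]
eef_rot: [-0.044, 0.999, 0.0, -0.0]
ft_force: [-1.2, 0.5, 0.4]
width: 0.0309
grip_force: 0.0
```

Request:
step_arm --pt "0 0 0" --pt "0 0 0" --pt "0 0 0" --pt "0 0 0" --pt "0 0 0" --pt "0 0 0" --turn '[0,0,0,0,0,0]'

```text
time: 5.15
ee_pos: [0.5327, -0.2108, 0.0163]
eef_rot: [-0.044, 0.999, 0.0, 0.0]
ft_force: [0.5, -0.7, -0.0]
width: 0.0137
grip_force: 60.0
```

Request:
step_arm --pt "0 0 0.1" --pt "0 0 0.2" --pt "0 0 0.3" --pt "0 0 0.4" --pt "0 0 0.5" --pt "0 0 0.5" --pt "0 0 0.5" --pt "0 0 0.4" --pt "0 0 0.2" --pt "0 0 0.1" --turn '[0,0,0,0,0,0,0,0,0,0]'

```text
time: 6.15
ee_pos: [0.5328, -0.2109, 0.0969]
eef_rot: [-0.044, 0.999, -0.0, 0.0]
ft_force: [-0.2, -0.3, -3.8]
width: 0.0139
grip_force: 60.0
```

Run:
```python
from bench import *
from h import *
s=read_state();print(s["time"],s["ee_pos"],s["eef_rot"],s["joint_positions"],s["grip_force"])
c=camera("side");np.savez("s2.npz",**c)
W=cloud(c);cv2.imwrite("pics/s2.png",cv2.resize(c["image"][270:420,220:420,::-1],(800,600)))
```

```text
6.15 [ 0.53279236 -0.21085555  0.09692659] [-4.38437968e-02  9.99038360e-01 -1.59727629e-04  2.25671521e-04] [ 0.82513218  0.3956807  -0.63980519  1.72207568  0.26011888  1.10943055
  1.76406613] 59.99819532036781
```

View pics/s2.png

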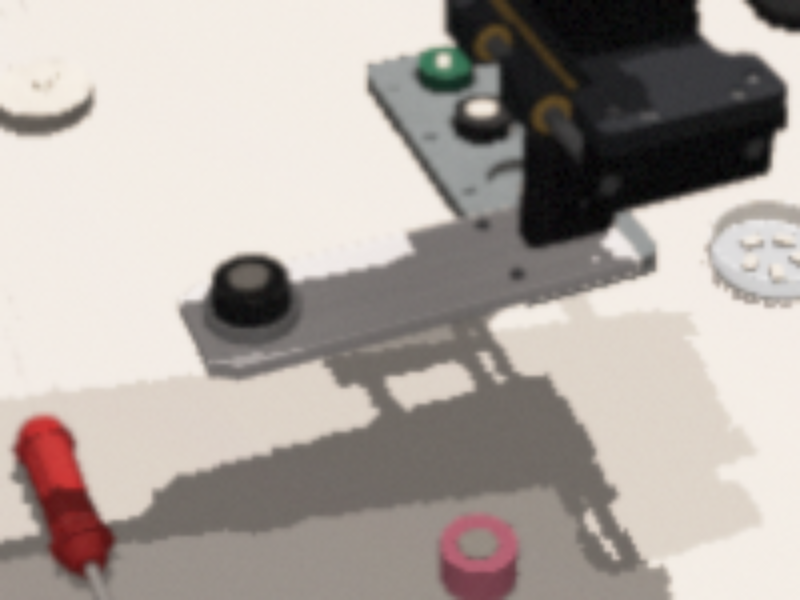

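The tray hangs level with the specimen seated at (250,290) in the crop. I'll swing it round to the press, short of the bed mouth.

Request:
step_arm --pt "-0.02 0.1 0" --pt "-0.03 0.2 0" --pt "-0.05 0.3 0" --pt "-0.05 0.3 0" --pt "-0.05 0.3 0" --pt "-0.05 0.3 0" --pt "-0.05 0.3 0" --pt "-0.05 0.3 0" --pt "-0.05 0.3 0" --pt "-0.05 0.3 0" --pt "-0.05 0.3 0" --pt "-0.05 0.3 0" --turn '[-0.2,-0.4,-0.6,-0.65,-0.65,-0.65,-0.65,-0.65,-0.65,-0.65,-0.65,-0.65]'

```text
time: 7.4
ee_pos: [0.5184, -0.1276, 0.0957]
eef_rot: [0.372, 0.928, 0.0, -0.001]
ft_force: [-0.5, 0.3, -1.2]
width: 0.0134
grip_force: 60.0
```

Request:
step_arm --pt "-0.05 0.35 0" --pt "-0.05 0.35 0" --pt "-0.05 0.35 0" --pt "-0.05 0.35 0" --pt "-0.05 0.35 0" --pt "-0.05 0.35 0" --pt "-0.05 0.35 0" --pt "-0.05 0.35 0" --pt "-0.05 0.35 0" --pt "-0.05 0.35 0" --pt "-0.05 0.25 0" --pt "0 0.15 0" --turn '[-0.7,-0.7,-0.7,-0.7,-0.7,-0.7,-0.7,-0.7,-0.7,-0.7,-0.6,-0.4]'

```text
time: 8.6
ee_pos: [0.5044, -0.0299, 0.0957]
eef_rot: [0.758, 0.652, -0.0, -0.0]
ft_force: [-0.3, -0.3, -2.2]
width: 0.0137
grip_force: 60.0
```

Run:
```python
from bench import *
from h import *
s=read_state();print(s["time"],s["ee_pos"],s["eef_rot"],s["joint_positions"],s["grip_force"])
c=camera("wrist");np.savez("w3.npz",**c);cv2.imwrite("pics/w3.png",c["image"][:,:,::-1])
```

```text
8.6 [ 0.5044436  -0.0298893   0.09572426] [ 7.58249096e-01  6.51964665e-01 -4.10189306e-04 -4.64247136e-04] [ 0.42224777  0.22564773 -0.49992376  1.89964271  0.12383458  1.04770078
 -0.27963209] 59.997232435271144
```

View pics/w3.png

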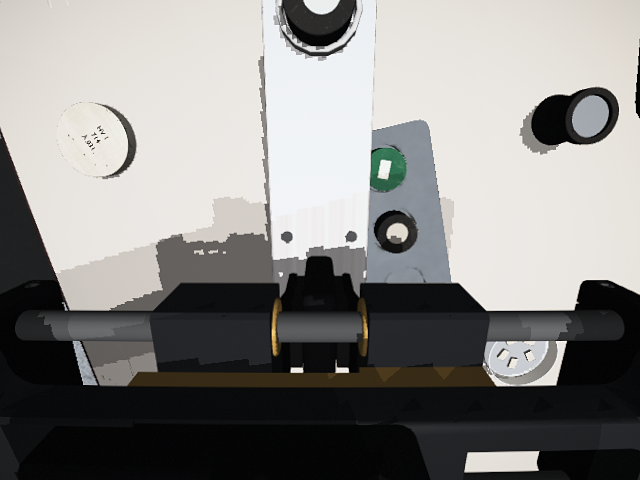

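The wrist view shows only the tray, with the loupe at (590,115) and the ref block at (95,140); the press is out of frame. I'll refine the press from the fixed cameras.

Run:
```python
from bench import *
from h import *
C={}
for n in("scene","side"):
    c=camera(n);np.savez(n+"3.npz",**c);C[n]=c
def tri(a,b):
    A=[];B=[]
    for n,p in(("scene",a),("side",b)):
        o,d=ray(C[n],p);d=d[0]/np.linalg.norm(d[0]);M=np.eye(3)-np.outer(d,d);A.append(M);B.append(M@o)
    A=np.vstack(A);B=np.hstack(B);x,r,*_=np.linalg.lstsq(A,B,rcond=None);return x,np.sqrt(r)
cen={}
for n in C:
    c=C[n];W=cloud(c);I=c["image"].astype(int)
    near=(abs(W[...,0]-.43)<.06)&(abs(W[...,1]-.25)<.06)&(W[...,2]>.18)
    red=near&(I[...,0]>1.7*I[...,1])&(I[...,0]>60)
    yx=np.argwhere(red)[:,::-1];cen[n+"g"]=yx.mean(0)
    k=(abs(W[...,0]-.55)<.03)&(abs(W[...,1]-.26)<.03)&(W[...,2]>.225)
    q=np.argwhere(k)[:,::-1];cen[n+"p"]=q.mean(0);print(n,cen[n+"g"],len(yx),cen[n+"p"],len(q))
for f in"gp":print(f,tri(cen["scene"+f],cen["side"+f]))
I=C["scene"]["image"][310:410,155:285,::-1];J=C["side"]["image"][190:270,255:355,::-1]
cv2.imwrite("pics/p3.png",np.vstack([cv2.resize(I,(780,600))[150:450],cv2.resize(J,(780,624))[200:500]]))
```

```text
scene [258.96 288.99] 200 [189.36936937 261.65315315] 222
side [243.94505495 160.89010989] 91 [nan nan] 0
g (array([0.42814375, 0.25004346, 0.22744878]), array([0.00072635]))
 ** On entry to DLASCL parameter number  4 had an illegal value
 ** On entry to DLASCL parameter number  4 had an illegal value<stdin>:18: RuntimeWarning: Mean of empty slice.
  ret = um.true_divide(
Traceback (most recent call last):
numpy.linalg.LinAlgError: SVD did not converge in Linear Least Squares
```

Run:
```python
from h import *
C={n:dict(np.load(n+"0.npz")) for n in("scene","side")}
rays={}
for n in C:
    c=C[n];W=cloud(c)
    k=(abs(W[...,0]-.55)<.02)&(abs(W[...,1]-.26)<.025)&(W[...,2]>.215)&(c["image"].min(2)>70)
    q=np.argwhere(k)[:,::-1];print(n,len(q),q.min(0),q.max(0))
    # axis: mean column of rows in the upper rod, cast to vertical-axis position at each height
    rays[n]=ray(c,q.mean(0))
A=[];B=[]
for o,d in rays.values():
    d=d[0]/np.linalg.norm(d[0]);M=np.eye(3)-np.outer(d,d);A.append(M);B.append(M@o)
x,r,*_=np.linalg.lstsq(np.vstack(A),np.hstack(B),rcond=None);print("plunger",x,r**.5)
g=np.array([.4281,.2500]);d=x[:2]-g
print("dist",np.linalg.norm(d),"yaw",np.degrees(np.arctan2(d[1],d[0])-np.arctan2(31,121)))
c=dict(np.load("scene3.npz"))
I=c["image"][310:410,155:285,::-1];J=C["side"]["image"][190:270,255:355,::-1]
cv2.imwrite("pics/p3.png",np.vstack([cv2.resize(I,(780,600))[100:500],cv2.resize(J,(780,624))[150:350]]))
```

```text
scene 294 [183 252] [197 278]
side 120 [294 145] [301 161]
plunger [0.55288878 0.26075167 0.23035695] [3.00592157e-07]
dist 0.12525110335933262 yaw -9.445620487073223
```

View pics/p3.png

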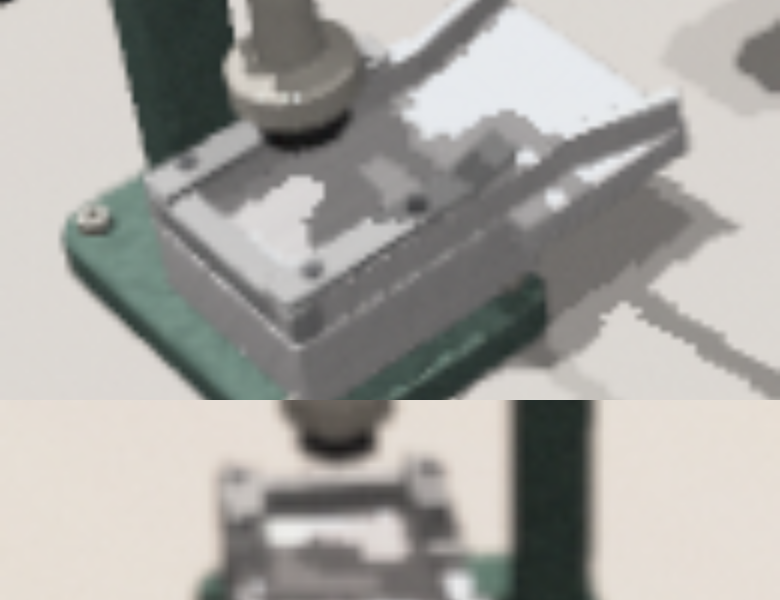

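Run:
```python
from h import *
c=dict(np.load("scene0.npz"))
f=lambda p:(p[0]/6+155-.4,(p[1]+100)/6+310-.4)
for z in(.054,.056):
    A,B,D=plane(c,[f(p) for p in((147,178),(290,302),(505,172))],z)[:,:2]
    print(A,B,D,"x yaw",np.degrees(np.arctan2(*(A-B)[::-1])),np.linalg.norm(A-B),"y yaw",np.degrees(np.arctan2(*(B-D)[::-1]))-90,np.linalg.norm(B-D))
    r=np.radians(-9.4);R=np.array([[np.cos(r),-np.sin(r)],[np.sin(r),np.cos(r)]])
    print([(R.T@(q-[.5529,.2608])*1000).round(1) for q in(A,B,D)])
```

```text
[0.59145822 0.28799888] [0.52330876 0.29888547] [0.51029825 0.22994879] x yaw -9.076068732819676 0.06901351629560488 y yaw -10.68780102085826 0.07015367724407848
[array([33.6, 33.1]), array([-35.4,  32.7]), array([-37. , -37.4])]
[0.58945997 0.28929648] [0.52156243 0.30014282] [0.5086     0.23146096] x yaw -9.076068732819685 0.06875841813141308 y yaw -10.687801020858373 0.06989436464508551
[array([31.4, 34.1]), array([-37.3,  33.7]), array([-38.9, -36.2])]
```

Run:
```python
from h import *
for f,t,yaw in(("s2",(.5328,-.2109),185.03),("scene3",(.5044,-.0299),81.4)):
    c=dict(np.load(f+".npz"));W=cloud(c);a=np.radians(yaw)
    R=np.array([[np.cos(a),np.sin(a)],[-np.sin(a),np.cos(a)]]);L=(W[...,:2]-t)@R.T
    for lo,hi in((-.02,.03),(.03,.06),(.06,.09),(.09,.11),(.148,.158)):
        m=(L[...,0]>lo)&(L[...,0]<hi)&(abs(L[...,1])<.018)&(abs(W[...,2]-.085)<.015)
        print(f,lo,m.sum(),np.median(W[m][:,2]) if m.sum() else None)
    m=(abs(L[...,0]-.135)<.03)&(abs(L[...,1])<.03)&(W[...,2]>.1);P=L[m];print(" spec top",len(P),(P.min(0)+P.max(0))/2,np.median(W[m][:,2]))
```

```text
s2 -0.02 304 0.08765751569596408
s2 0.03 268 0.08720219416974334
s2 0.06 278 0.0869758372747233
s2 0.09 193 0.0870360504729022
s2 0.148 134 0.08700355575882784
 spec top 5029 [1.34998931e-01 1.64088784e-05] 0.5144543508864066
scene3 -0.02 201 0.08748938396699446
scene3 0.03 159 0.08685095959524436
scene3 0.06 171 0.08700815081049318
scene3 0.09 109 0.0869075001941495
scene3 0.148 111 0.08970689190901815
 spec top 167 [0.13683388 0.00178679] 0.10461713557318092
```

Request:
step_arm --pt "0.01 0.05 -0.15" --pt "0.02 0.1 -0.3" --pt "0.02 0.15 -0.35" --pt "0.03 0.2 -0.3" --pt "0.03 0.2 -0.2" --pt "0.03 0.2 -0.17" --pt "0.03 0.2 0" --pt "0.02 0.1 0" --pt "0 0 0" --turn '[-0.06,-0.06,0,0,0,0,0,0,0]'

```text
time: 9.65
ee_pos: [0.5103, -0.0002, 0.0599]
eef_rot: [0.762, 0.648, 0.0, 0.0]
ft_force: [0.6, 0.2, -2.8]
width: 0.0139
grip_force: 60.0
```

Request:
step_arm --pt "0.02 0.15 0" --pt "0.05 0.3 0" --pt "0.05 0.3 0" --pt "0.05 0.3 0" --pt "0.05 0.3 0" --pt "0.05 0.3 0" --pt "0.05 0.3 0" --pt "0.02 0.1 0" --pt "0 0 0" --turn '[0,0,0,0,0,0,0,0,0]'

```text
time: 10.55
ee_pos: [0.5184, 0.051, 0.0595]
eef_rot: [0.762, 0.648, 0.0, -0.0]
ft_force: [0.8, 0.2, -2.3]
width: 0.0136
grip_force: 60.0
```

```bash
cat > where.py <<'E'
from bench import *
from h import *
import sys
s=read_state();r=np.radians(9.4);u=np.array([np.sin(r),np.cos(r)]);v=np.array([u[1],-u[0]])
d=s["ee_pos"][:2]-[.5525,.2608];q=s["eef_rot"]
print(s["time"],s["ee_pos"].round(4),"TCP press x,y mm",(d@v*1000).round(1),(d@u*1000).round(1),"tray yaw",2*np.degrees(np.arctan2(q[1],q[0])),"F",s["ft_force"].round(1),s["torque"].round(2),s["width"])
if len(sys.argv)>1:
    c=camera("scene");cv2.imwrite(f"pics/{sys.argv[1]}.png",np.hstack([cv2.resize(c["image"][270:410,160:300,::-1],(600,600))]));np.savez("last.npz",**c)
E
python3 where.py e4
```

```text
10.55 [0.5184 0.051  0.0595] TCP press x,y mm 0.6 -212.5 tray yaw 80.77062537658675 F [ 0.8  0.2 -2.3] [-0.14 -0.04 -0.  ] 0.01358672193822833
```

View pics/e4.png

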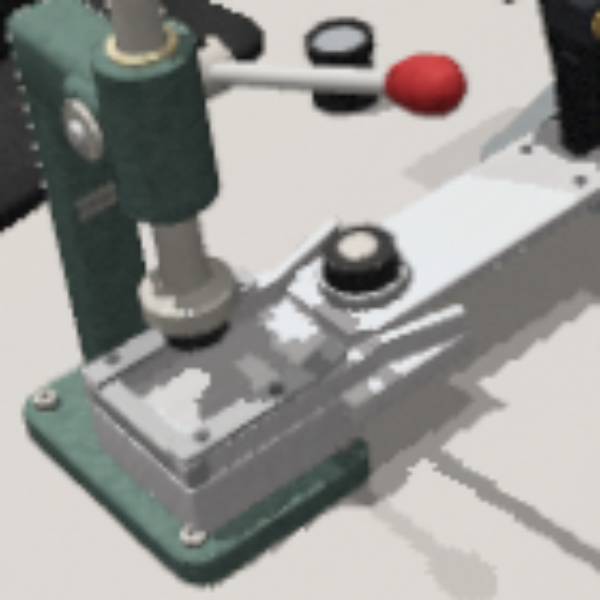

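The nose is centred between the flares, with the specimen seated at (360,250). I'll continue slowly and watch the force.

Request:
step_arm --pt "0 0.1 -0.02" --pt "0.02 0.2 0" --pt "0.03 0.2 0" --pt "0.03 0.2 0" --pt "0.03 0.2 0" --pt "0.03 0.2 0" --pt "0.03 0.2 0" --pt "0.03 0.2 0" --pt "0 0 0" --turn '[-0.02,0,0,0,0,0,0,0,0]'

```text
time: 11.5
ee_pos: [0.5234, 0.089, 0.0591]
eef_rot: [0.762, 0.647, 0.0, -0.0]
ft_force: [0.3, -0.3, -2.4]
width: 0.0139
grip_force: 60.0
```

```bash
python3 where.py
```

```text
11.5 [0.5234 0.089  0.0591] TCP press x,y mm -0.6 -174.2 tray yaw 80.65304480357162 F [ 0.3 -0.3 -2.4] [-0.15 -0.01  0.  ] 0.013878751337623424
```

Request:
step_arm --pt "0.04 0.15 0" --pt "0.04 0.2 0" --pt "0.03 0.2 0" --pt "0.03 0.2 0" --pt "0.03 0.2 0" --pt "0.03 0.15 0" --pt "0.02 0.1 0" --pt "0 0 0" --turn '[0,0,0,0,0,0,0,0]'

```text
time: 12.3
ee_pos: [0.5289, 0.1185, 0.0591]
eef_rot: [0.763, 0.647, 0.0, -0.0]
ft_force: [-2.0, 0.1, -2.7]
width: 0.014
grip_force: 60.0
```

```bash
python3 where.py
```

```text
12.3 [0.5289 0.1185 0.0591] TCP press x,y mm -0.0 -144.3 tray yaw 80.62155171511768 F [-2.   0.1 -2.7] [-0.18 -0.03 -0.02] 0.013953077314030681
```

Request:
step_arm --pt "-0.01 0.08 -0.03" --pt "0.01 0.08 -0.03" --pt "0.01 0.08 0" --pt "0.01 0.06 0" --pt "0 0.04 0" --pt "0 0.04 0" --pt "0 0 0" --turn '[0,0,0,0,0,0,0]'

```text
time: 13.0
ee_pos: [0.5294, 0.1277, 0.0576]
eef_rot: [0.763, 0.647, 0.0, -0.0]
ft_force: [-0.3, 0.3, -1.8]
width: 0.0134
grip_force: 60.0
```

```bash
python3 where.py
```

```text
13.0 [0.5294 0.1277 0.0576] TCP press x,y mm -1.1 -135.1 tray yaw 80.60181790108649 F [-0.3  0.3 -1.8] [-0.17 -0.07 -0.  ] 0.01336229963966019
```

Request:
step_arm --pt "0.006 0.04 0" --pt "0.006 0.04 -0.02" --pt "0 0 0" --pt "0 0 0" --turn '[0,0,0,0]'

```text
time: 13.4
ee_pos: [0.5296, 0.129, 0.0569]
eef_rot: [0.763, 0.647, -0.0, 0.0]
ft_force: [-0.6, -3.9, -2.5]
width: 0.0134
grip_force: 60.0
```

Request:
step_arm --pt "0.006 0.04 -0.02" --pt "0.006 0.04 0" --pt "0 0 0" --pt "0 0 0" --turn '[0,0,0,0]'

```text
time: 13.8
ee_pos: [0.5299, 0.1289, 0.0567]
eef_rot: [0.763, 0.646, -0.001, 0.001]
ft_force: [-3.9, -12.1, 4.5]
width: 0.014
grip_force: 60.0
```

Solid contact with both the stop and the floor. I'll ease off a little, release and check.

Request:
step_arm --pt "-0.005 -0.03 0.01" --pt "0 0 0" --turn '[0,0]'

```text
time: 14.0
ee_pos: [0.5298, 0.129, 0.0568]
eef_rot: [0.763, 0.646, -0.001, 0.001]
ft_force: [-1.6, -7.0, 1.4]
width: 0.0136
grip_force: 60.0
```

Request:
step_arm --pt "0 0 0" --pt "0 0 0" --pt "0 0 0" --pt "0 0 0" --pt "0 0 0" --pt "0 0 0" --turn '[0,0,0,0,0,0]' --grip 0.3

```text
time: 14.6
ee_pos: [0.5299, 0.1309, 0.0568]
eef_rot: [0.763, 0.647, 0.0, -0.0]
ft_force: [0.2, -1.0, -0.2]
width: 0.0537
grip_force: 0.0
```

```bash
python3 where.py e5
python3 - <<'E'
from h import *
c=dict(np.load("last.npz"));W=cloud(c)
r=np.radians(-9.4);R=np.array([[np.cos(r),-np.sin(r)],[np.sin(r),np.cos(r)]])
L=(W[...,:2]-[.5525,.2608])@R
m=(np.abs(L).max(2)<.025)&(c["image"].max(2)<70)&(W[...,2]>.045)&(W[...,2]<.072)
P=np.c_[L[m],W[m][:,2]];print(len(P),P.min(0),P.max(0),np.median(P,0))
E
```

```text
14.6 [0.5299 0.1309 0.0568] TCP press x,y mm -1.1 -131.9 tray yaw 80.60335499541202 F [ 0.2 -1.  -0.2] [-0.01 -0.09  0.  ] 0.05372924907074457
183 [-0.01824473 -0.01336763  0.05402671] [0.00751025 0.01746522 0.06819099] [-0.01168117  0.00691925  0.06405592]
```

View pics/e5.png

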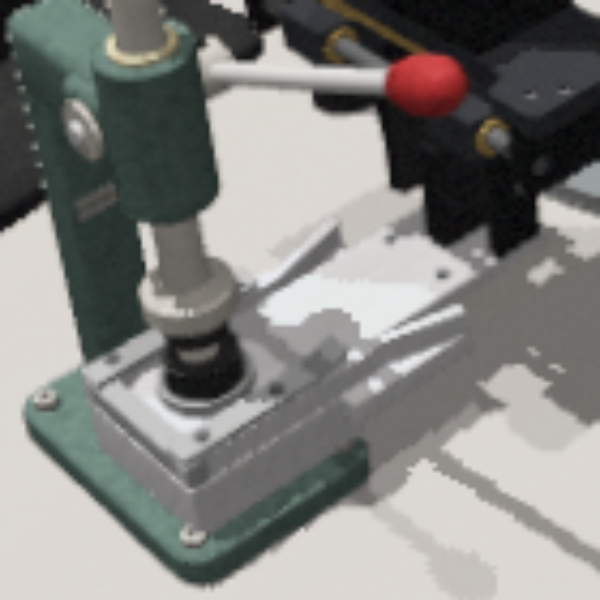

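The tray is home: the collar and specimen sit right under the plunger foot at (200,365), and the fingers are clear of the fin. I'll rise, then turn and go above the lever grip at (0.428,0.250).

Request:
step_arm --pt "0 0 0.2" --pt "0 0 0.4" --pt "0 0 0.6" --pt "0 0 0.9" --pt "0 0 1" --pt "0 0 1" --pt "0 0 1" --pt "0 0 1" --pt "0 0 1" --pt "0 0 1" --pt "0 0 0.8" --pt "0 0 0.6" --turn '[0,0,0,0,0,0,0,0,0,0,0,0]'

```text
time: 15.85
ee_pos: [0.53, 0.1311, 0.2972]
eef_rot: [0.763, 0.647, 0.001, 0.001]
ft_force: [-0.9, -0.1, 0.1]
width: 0.0607
grip_force: 0.0
```

Request:
step_arm --pt "-0.3 0.3 0" --pt "-0.3 0.4 0" --pt "-0.35 0.4 0" --pt "-0.35 0.4 0" --pt "-0.35 0.4 0" --pt "-0.35 0.4 0" --pt "-0.35 0.4 0" --pt "-0.35 0.4 0" --pt "-0.35 0.4 0" --pt "-0.35 0.4 0" --pt "-0.35 0.4 0" --pt "-0.33 0.46 0" --turn '[1,1,1,1,1,1,1,1,1,1,1,1]' --grip 1 --newtons 20

```text
time: 17.05
ee_pos: [0.4273, 0.2501, 0.295]
eef_rot: [0.144, 0.99, -0.0, 0.0]
ft_force: [0.2, -0.3, 0.2]
width: 0.0001
grip_force: 0.0
```

Request:
step_arm --pt "0 0 0" --pt "0 0 0" --pt "0 0 0" --pt "0 0 0" --turn '[1,0.1,0,0]'

```text
time: 17.45
ee_pos: [0.428, 0.2494, 0.2945]
eef_rot: [0.083, 0.997, 0.0, 0.0]
ft_force: [0.2, -0.1, -0.1]
width: 0.0004
grip_force: 0.0
```

```bash
python3 where.py
python3 - <<'E'
from bench import *
from h import *
c=camera("wrist");np.savez("w6.npz",**c);cv2.imwrite("pics/w6.png",c["image"][:,:,::-1])
W=cloud(c);I=c["image"].astype(int)
m=(I[...,0]>1.8*I[...,1])&(I[...,0]>60)&(W[...,2]>.2);P=W[m];print(len(P),P.mean(0),P.min(0),P.max(0))
# tray home check from the wrist view if the collar shows
print(proj(c,[[.5525,.2608,.066],[.53,.127,.1],[.428,.25,.24]]))
E
```

```text
17.45 [0.428  0.2494 0.2945] TCP press x,y mm -120.9 -31.5 tray yaw 170.47189534665446 F [ 0.2 -0.1 -0.1] [ 0.12 -0.11  0.03] 0.00037448737955998924
828 [0.42496543 0.25080015 0.23745868] [0.41172807 0.24092425 0.22846571] [0.44253467 0.26071621 0.24271183]
[[343.60172785 303.34120492]
 [232.36679316 316.28076407]
 [319.58316413 259.42714153]]
```

Request:
step_arm --pt "0 0.02 -0.4" --pt "0 0.02 -0.6" --pt "0 0 -0.5" --pt "0 0 -0.3" --pt "0 0 -0.15" --pt "0 0 0" --turn '[0,0,0,0,0,0]'

```text
time: 18.1
ee_pos: [0.4277, 0.2506, 0.2452]
eef_rot: [0.081, 0.997, -0.0, -0.0]
ft_force: [0.3, -0.6, -0.3]
width: 0.0003
grip_force: 0.0
```

Request:
step_arm --pt "-0.02 0 -0.15" --pt "-0.03 0.01 -0.15" --pt "-0.05 0.01 -0.15" --pt "-0.05 0.01 -0.15" --pt "-0.05 0.01 -0.15" --pt "-0.05 0.01 -0.15" --pt "-0.04 0.01 -0.15" --pt "-0.03 0 -0.15" --pt "0 0 0" --turn '[0,0,0,0,0,0,0,0,0]'

```text
time: 19.0
ee_pos: [0.4197, 0.2522, 0.2151]
eef_rot: [0.081, 0.997, -0.0, -0.0]
ft_force: [-0.7, 0.5, 1.3]
width: 0.0004
grip_force: 0.6
```

```bash
python3 where.py
```

```text
19.0 [0.4197 0.2522 0.2151] TCP press x,y mm -129.6 -30.1 tray yaw 170.66915780097958 F [-0.7  0.5  1.3] [ 0.23  0.   -0.05] 0.0003973452948559709
```

Request:
step_arm --pt "-0.03 0 -0.15" --pt "-0.03 0 -0.15" --pt "-0.02 0 -0.15" --pt "-0.02 0 -0.15" --pt "-0.01 0 -0.15" --pt "0 0 -0.1" --pt "0 0 0" --pt "0 0 0" --turn '[0,0,0,0,0,0,0,0]'

```text
time: 19.8
ee_pos: [0.4167, 0.2525, 0.1942]
eef_rot: [0.081, 0.997, 0.0, -0.0]
ft_force: [-4.2, 1.1, 5.4]
width: 0.0006
grip_force: 2.7
```

Request:
step_arm --pt "0 0 -0.08" --pt "0 0 -0.08" --pt "0 0 0" --pt "0 0 0" --turn '[0,0,0,0]'

```text
time: 20.2
ee_pos: [0.4165, 0.2526, 0.1903]
eef_rot: [0.081, 0.997, -0.0, -0.0]
ft_force: [-6.7, 1.2, 6.5]
width: 0.0006
grip_force: 3.5
```

The sideways force comes from friction as the grip rolls under the fingertips. I'll relieve it with a small outward shift, then press on.

Request:
step_arm --pt "-0.04 0.01 0" --pt "-0.03 0.01 0" --pt "0 0 0" --pt "0 0 0" --turn '[0,0,0,0]'

```text
time: 20.6
ee_pos: [0.4163, 0.2526, 0.1908]
eef_rot: [0.082, 0.997, 0.0, 0.001]
ft_force: [0.2, 0.0, 6.3]
width: 0.001
grip_force: 3.2
```

```bash
python3 where.py
python3 - <<'E'
from bench import *
from h import *
c=camera("scene");W=cloud(c);I=c["image"].astype(int)
m=(abs(W[...,0]-.42)<.06)&(abs(W[...,1]-.25)<.06)&(W[...,2]>.12)&(I[...,0]>1.7*I[...,1])&(I[...,0]>60)
P=W[m];print(len(P),P.mean(0),P.min(0),P.max(0));a=np.argwhere(m).mean(0)[::-1];print(a)
cv2.imwrite("pics/l7.png",cv2.resize(c["image"][230:410,150:330,::-1],(600,600)))
E
```

```text
20.6 [0.4163 0.2526 0.1908] TCP press x,y mm -133.0 -30.3 tray yaw 170.62851935424914 F [0.2 0.  6.3] [ 0.07 -0.11  0.06] 0.001030825256496555
144 [0.41001987 0.2592007  0.18400514] [0.3994043  0.24789257 0.17775035] [0.42971985 0.26470875 0.1902868 ]
[267.86805556 323.08333333]
```

View pics/l7.png

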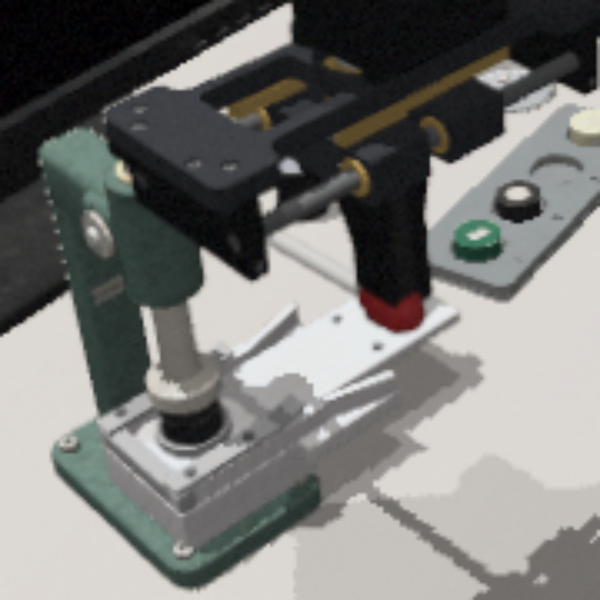

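The plunger foot is on the specimen at (190,425), and the fingertips are centred on the red grip at (393,305). I'll push up to about 10 N.

Request:
step_arm --pt "-0.01 0 -0.08" --pt "-0.01 0 -0.08" --pt "-0.01 0 -0.08" --pt "0 0 0" --pt "0 0 0" --pt "0 0 0" --turn '[0,0,0,0,0,0]'

```text
time: 21.25
ee_pos: [0.4158, 0.2527, 0.185]
eef_rot: [0.082, 0.997, 0.0, 0.001]
ft_force: [-0.6, -1.5, 9.0]
width: -0.0001
grip_force: 4.3
```

Request:
step_arm --pt "0 0 -0.06" --pt "0 0 -0.03" --pt "0 0 0" --pt "0 0 0" --pt "0 0 0" --pt "0 0 0" --turn '[0,0,0,0,0,0]'

```text
time: 21.85
ee_pos: [0.4156, 0.2527, 0.1829]
eef_rot: [0.082, 0.997, 0.0, 0.001]
ft_force: [-1.8, -0.7, 9.4]
width: 0.0005
grip_force: 4.8
```

Request:
step_arm --pt "0 0 0" --pt "0 0 0" --pt "0 0 0" --pt "0 0 0" --pt "0 0 0" --pt "0 0 0" --turn '[0,0,0,0,0,0]'

```text
time: 22.45
ee_pos: [0.4156, 0.2527, 0.1829]
eef_rot: [0.082, 0.997, 0.0, 0.001]
ft_force: [-1.4, 0.2, 10.2]
width: 0.0003
grip_force: 4.8
```

The push is steady at about 10 N with the lever at roughly 0.39 rad, so I'm handing in.

```bash
python3 -c "
from bench import *
print(close_job())"
```

```text
the job is handed in; nothing more can be done
None
```

The job is handed in, with no verdict returned: the tray is home against the stop and released, the plunger is on the specimen, and the lever is held down at about 10 N (estimated 0.39 rad); I touched none of the bystanders.

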